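Sort the paint bench into its trays

ROBOT

A 6-joint arm with a two-finger parallel gripper is mounted at the origin on a cart in front of the work surface, level with it; the furniture and walls round the work are solid. World frame = base frame: x ahead of the robot, y to its left, z up, the work surface at z = 0. Lengths are in m, angles in degrees, forces in N, time in s.
With the tool pointing down it reaches from about 0.35 to 0.975 m from the base axis. Payload 4.9 kg.
Tool frame: the origin (TCP) lies on the front face of the gripper's body, between the roots of the fingers; the fingertips stand 73 mm ahead of it and the grasp point (between the pads) lies 54 mm ahead of it; z points along the fingers, y is the direction in which the jaws open and shut (so a half turn about z gives the same grasp; the last joint's range is limited). The gripper opens to 85 mm and grips with 20 to 120 N. Pads are 22 mm wide; open, the fingers measure 114 mm over their backs; the gripper's body (76 mm by 85 mm) begins 54 mm behind the grasp point. The pads swing forward as they close: fully open they stand 13 mm farther back than shut.
Start: joints at [-80.443, 3.019, 92.412, -0, 84.569, -6.818], TCP at [0.176, -0.6, 0.304] pointing down, gripper open.
Joint ranges: [-172.51, 172.51], [-57.92, 126.97], [3.15, 148.05], [-58.71, 238.71], [5.1, 150.11], [-179.66, 179.66]. Speed limits (degrees/s): [147.25, 147.25, 180, 180, 180, 180].

INTERFACE

Orientations are given as [roll, pitch, yaw] about the fixed x, y, z axes, in that order (R = Rz(yaw) Ry(pitch) Rx(roll)).
In Python, from plant import manip gives the robot as it stands. The module is installed in compiled form; this text tells all that it offers.
- The arm moves only by the shell command python3 -m inch 'ROWS' [OPENING] [FORCE]. ROWS is JSON, a list of rows, each an object with "dp": the shift along the tool's x, y, z in m, a list of three; "turn": the turn, a rotation vector about the tool's x, y, z in degrees, a list of three. In form: [{"dp": [x, y, z], "turn": [rx, ry, rz]}, ...]. A call has 1 to 5 rows; each row is the pose to reach, as a shift and turn from the pose commanded when the call began, along the tool's axes at that moment; what a row does not reach only later rows make up. A row lasts 1/12 s, in which the tool goes at most 41.7 mm and 7.16 degrees, less where a joint would pass 70% of its speed; a pose out of reach is approached as far as the arm can. A call with a gripper value outside its range is refused whole. OPENING is the closure in counts, from 0 (fully open) to 255 (shut), set as the call begins (- or left out, the last holds). The fingers move at their own pace and stop on an object; FORCE is the grip in N (left out, the last holds). Time passes only in rows, so rows that repeat a pose let the fingers close. It gives the time, the measured TCP pose, the force and the opening at its end, in the units of the state.
- manip.get_state(): the state, without advancing time (a new reading comes with each control period).
- manip.capture(name): name is "scene" or "top"; returns the picture (400x640x3 uint8, red, green, blue); there is no depth.
- manip.get_calibration(name): a dict with "camera_matrix" (3x3 intrinsics, pixels), "rvec" (rotation vector, rad) and "tvec" (3), from world to camera coordinates, as OpenCV has them. Camera axes: x right, y down, z forward; pixel columns grow to the right and rows downward; lengths in m; the calibration is good to about 2 mm. A picture is of the moment at which its call begins. get_calibration takes no time and is no camera call.
- manip.sign_off(): hands the job in, once; it reports no verdict.
The state is a dict: "clock": time; "joints": joint angles; "qd": joint speeds; "tau": joint torques, N m; "ee_pos": TCP position; "tcp_rot": TCP orientation; "contact_force": force on the tool from outside, world axes, zero at the start; "moment": the same for the moment, N m; "finger_gap": finger opening in m.
Only numpy, scipy, OpenCV 4.12 (cv2) and the standard library are available. Lean on these libraries where they do the work, as an engineer would, in place of code of your own. Each camera call takes 0.05 s, during which the arm holds its last target. There are 200 camera calls.

TASK

Sort the paint bench: stand the red and the yellow paint bottle in the blue tray, stand the two glass jars from the same row in front of the trays in the green tray, and lay the sanding block flat in the orange tray, each inside the walls and resting on the tray's floor. Do not tip any bottle or jar over on the way, and leave the white mixing cup and the marker pen where they are.

Things in the scene. Friction and masses are not known exactly. Their poses are not given: they have to be found in the camera images.
- red_bottle_mid (a point): centre, half-way up, of the round red paint bottle with a white nozzle: 96 mm high, loose, 0.07 kg, standing; body 36 mm across up to 67 mm above its foot, narrower nozzle (22 mm) above. In the row between robot and trays. z runs along it, upward.
- yellow_bottle_mid (a point): centre, half-way up, of the round yellow paint bottle with a black nozzle: 100 mm high, loose, 0.07 kg, standing; body 36 mm across up to 70 mm above its foot, narrower nozzle (22 mm) above. In the row between robot and trays. z runs along it, upward.
- tube_jar_mid (a point): centre, half-way up, of the glass jar with red paint in it, a grey lid and a tan tube stub on top: 72 mm high in all, loose, 0.075 kg, standing; body 34 mm across up to 45 mm, lid 32 mm across up to 52 mm, stub 14 mm across above. In the row between robot and trays (the jars far back on the table are fixed and not meant). z runs along it, upward.
- plain_jar_mid (a point): centre, half-way up, of the glass jar with blue paint in it and a plain flat grey lid: 52 mm high, loose, 0.075 kg, standing; body 34 mm across up to 45 mm, lid 32 mm across above. In the row between robot and trays (the jars far back on the table are fixed and not meant). z runs along it, upward.
- sand_block_mid (a point): centre of the sanding block, dark grey sides and dusty pink top, lying flat: 46 mm along its x, 86 mm along its y, 25 mm high, loose, 0.035 kg. z up. It can be gripped across its 46 mm by the upper 15 mm of its sides. It lies to the right of the trays, seen from the robot.
- tray_blue: shallow open blue plastic tray fixed to the table, outside 132 mm along its x axis by 82 mm along its y axis and 10 mm high; floor 3 mm and walls 3 mm thick, so 126 x 76 mm inside with the floor 3 mm above the table. Origin: centre of its underside, on the table; z up. A small flat finger tab (14 mm) sticks out at the middle of its -x end, at rim height.
- tray_green: shallow open green plastic tray fixed to the table, outside 132 mm along its x axis by 82 mm along its y axis and 10 mm high; floor 3 mm and walls 3 mm thick, so 126 x 76 mm inside with the floor 3 mm above the table. Origin: centre of its underside, on the table; z up. A small flat finger tab (14 mm) sticks out at the middle of its -x end, at rim height.
- tray_orange: shallow open orange plastic tray fixed to the table, outside 132 mm along its x axis by 82 mm along its y axis and 10 mm high; floor 3 mm and walls 3 mm thick, so 126 x 76 mm inside with the floor 3 mm above the table. Origin: centre of its underside, on the table; z up. A small flat finger tab (14 mm) sticks out at the middle of its -x end, at rim height.
- cup_mid (a point): bystander: centre, half-way up, of the loose white plastic mixing cup, 60 mm across and 46 mm high, standing near the left end of the work. To be left alone.
- marker_mid (a point): bystander: centre of the loose white and green marker pen, 135 mm along its y, 17 mm thick, lying on the table behind the trays. To be left alone.
Things that resemble listed ones, but are neither listed nor needed, are in the scene too. Several things look just like the part that bears yellow_bottle_mid: the one meant starts farthest to the robot's left.

How it is judged:
By the outcome, as a careful person would: the job done as asked, in the order asked, and still so for the second after the job is handed in, with the robot touching nothing.
It also fails if it takes over 128 s, if anything falls off the work surface, if the arm or the gripper's body presses on something with over 40 N, if the wrist force passes 120 N, or if a joint passes its speed limit or range.

## Working session

There is one attempt and no reset: what is moved stays moved. The work goes in short steps, Python scripts to look and compute and a shell command to move; the robot and the scene stay as the last step left them, time stands still between calls to the robot, and variables do not carry over. Pictures are saved under pics/ and viewed, about 12 in all and at most 16, crops included, and the job is handed in when it is done.

```bash
mkdir -p pics
python3 - <<'E'
from plant import manip
import cv2
print(manip.get_state())
for n in("scene","top"):
    cv2.imwrite(f"pics/{n}0.png",manip.capture(n)[:,:,::-1])
    c=manip.get_calibration(n);print(n,c)
E
```

```text
{'clock': 0.0, 'joints': array([-8.04437554e+01,  3.05745621e+00,  9.24934051e+01,  7.95745108e-04,
        8.45677995e+01, -6.81760176e+00]), 'qd': array([-0.07658077,  0.03675703, -0.01525531, -0.02584186,  0.1025601 ,
        0.05625103]), 'tau': array([-1.15609495e-03, -3.93679726e+01, -3.70177209e+01, -1.06359878e-04,
        7.06827952e-03,  3.45494743e-05]), 'ee_pos': array([ 0.1761191 , -0.5991737 ,  0.30264703]), 'tcp_rot': array([-1.79882272e+02, -1.48725216e-02,  1.63737549e+01]), 'contact_force': array([-0.45950329,  0.01783142, -0.18357271]), 'moment': array([0.04816556, 0.01868103, 0.01096329]), 'finger_gap': 0.08527154393677454}
scene {'camera_matrix': array([[502.33500904,   0.        , 319.3588559 ],
       [  0.        , 502.33500904, 201.52612732],
       [  0.        ,   0.        ,   1.        ]]), 'rvec': array([ 0.71608182, -2.71508288,  0.99535004]), 'tvec': array([0.59316349, 0.09385658, 0.92388937])}
top {'camera_matrix': array([[372.27846584,   0.        , 324.9123031 ],
       [  0.        , 372.27846584, 198.08738942],
       [  0.        ,   0.        ,   1.        ]]), 'rvec': array([ 2.16073177, -2.10399278,  0.14957243]), 'tvec': array([0.22681788, 0.5649504 , 0.83146452])}
```

View pics/scene0.png

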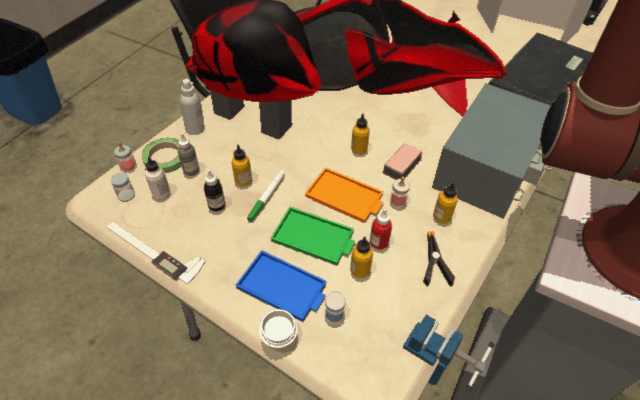

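View pics/top0.png

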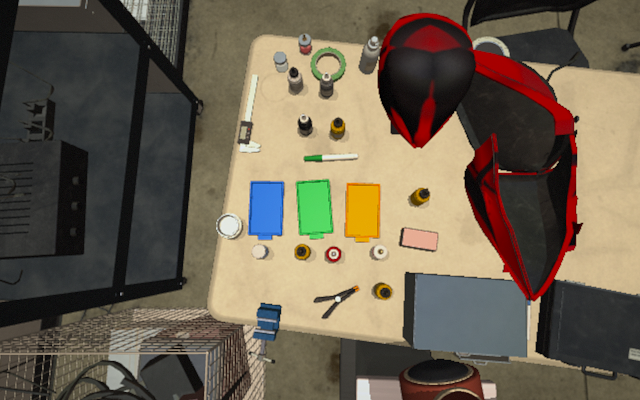

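The scene view shows the row of four: plain jar (335,306), yellow (361,258), red (381,231) and tube jar (400,193). It also shows the sanding block at (403,160) and the trays. The top view shows the row at (260,252), (302,252), (333,254) and (380,253), the block at (419,239) and the leftmost yellow at (302,252). Next I'll take enlarged crops.

Run:
```python
import cv2
a=cv2.imread("pics/scene0.png")[135:345,230:480]; cv2.imwrite("pics/s1.png",cv2.resize(a,None,fx=2.8,fy=2.8,interpolation=cv2.INTER_CUBIC)[:600])
a=cv2.imread("pics/top0.png")[170:310,210:450]; cv2.imwrite("pics/t1.png",cv2.resize(a,None,fx=3.3,fy=3.3,interpolation=cv2.INTER_CUBIC))
```

```text
(no output)
```

View pics/s1.png

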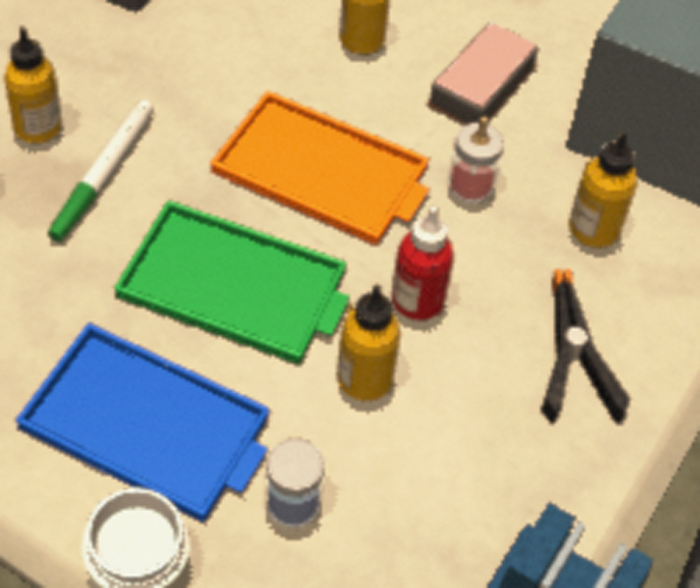

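View pics/t1.png

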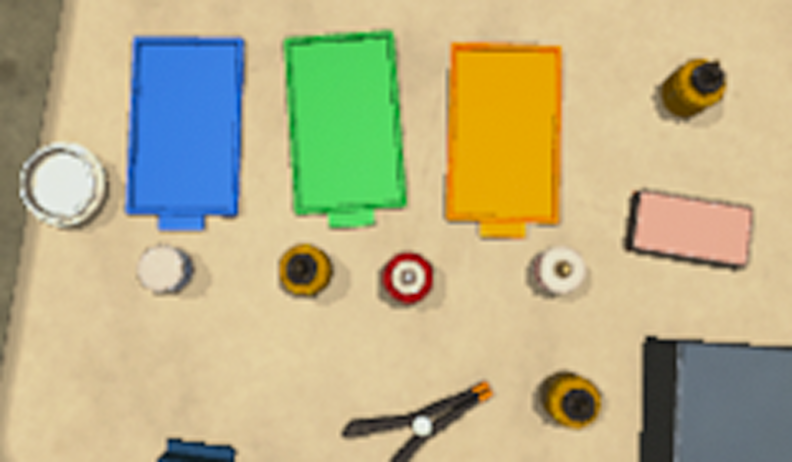

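The crops give sub-pixel feature points for lid and nozzle tips, block top corners and tray rim corners. I'll triangulate them.

```bash
cat > h.py <<'E'
from plant import manip
import numpy as np,cv2
C={n:manip.get_calibration(n) for n in("scene","top")}
def P(n):
    c=C[n];return c["camera_matrix"]@np.c_[cv2.Rodrigues(c["rvec"])[0],c["tvec"]]
def tri(s,t):
    X=cv2.triangulatePoints(P("scene"),P("top"),np.array(s,float).T.copy(),np.array(t,float).T.copy());X=(X[:3]/X[3]).T
    e=np.c_[[np.linalg.norm(cv2.projectPoints(X,C[n]["rvec"],C[n]["tvec"],C[n]["camera_matrix"],None)[0][:,0]-q,axis=1) for n,q in(("scene",s),("top",t))]].T
    return X,e
def ray(n,px,z):
    c=C[n];R=cv2.Rodrigues(c["rvec"])[0];o=-R.T@c["tvec"]
    d=R.T@np.linalg.inv(c["camera_matrix"])@[px[0],px[1],1];return o+d*(z-o[2])/d[2]
E
python3 - <<'E'
from h import *
np.set_printoptions(precision=4,suppress=True)
D=dict(plain=[[(295,465),(163,269)]],yellow=[[(376,290),(304,267)]],red=[[(433,212),(408,277)]],tube=[[(483,124),(564,269)]],
block=[[(433,93),(640,192)],[(490,27),(752,207)],[(537,48),(746,265)],[(484,107),(634,250)]],
blue=[[(20,424),(135,38)],[(90,326),(243,39)],[(268,410),(237,215)],[(205,516),(127,213)]],
green=[[(117,291),(285,38)],[(170,205),(393,31)],[(345,264),(406,207)],[(300,358),(296,213)]],
orange=[[(212,164),(451,44)],[(268,95),(561,46)],[(428,157),(559,222)],[(377,241),(446,219)]],
cup=[[(137,540),(63,183)]],box=[[(600,38),(676,340)]],yback=[[(619,142),(578,403)]])
for k,v in D.items():
    v=np.array(v,float);X,e=tri(v[:,0]/2.8+[230,135],v[:,1]/3.3+[210,170])
    print(k,X.mean(0),"err",e.max())
    if len(X)==4:
        a=(X[0]+X[1]-X[2]-X[3])[:2];b=(X[0]+X[3]-X[1]-X[2])[:2];print("   lens",np.linalg.norm(a)/2,np.linalg.norm(b)/2,"xdir",np.degrees(np.arctan2(a[1],a[0])),"y-90",np.degrees(np.arctan2(b[1],b[0]))-90,X[:,2])
for n in C:
    c=C[n];print(n,-cv2.Rodrigues(c["rvec"])[0].T@c["tvec"])
E
```

```text
plain [0.4316 0.3903 0.0457] err 0.7472667548029086
yellow [0.4346 0.2879 0.0905] err 0.5388207299551847
red [0.4297 0.2188 0.0921] err 0.4592868435739219
tube [0.4383 0.1127 0.0671] err 0.4545370718168952
block [0.4708 0.0132 0.0173] err 0.6910435068045158
   lens 0.04215981146488386 0.08111443681021752 xdir -9.15110063680019 y-90 -6.745424131845397 [0.01   0.0162 0.0189 0.024 ]
blue [0.5376 0.3866 0.0055] err 0.7590549432466503
   lens 0.13124569903693614 0.08129242606100706 xdir 0.7516830515583663 y-90 1.3376839571234598 [0.0039 0.0048 0.0067 0.0065]
green [0.5436 0.2677 0.0051] err 0.8418429754092611
   lens 0.1311953192786006 0.08116941391441296 xdir 5.590488542840522 y-90 5.69505203298786 [0.0047 0.0032 0.0069 0.0059]
orange [0.5389 0.1492 0.0064] err 0.5527708711389749
   lens 0.13099020018981716 0.08266926226603535 xdir -0.6448333654921004 y-90 0.29937321728159816 [0.0083 0.0033 0.0098 0.0043]
cup [0.49   0.4682 0.0313] err 0.27871836899822827
box [0.3916 0.0472 0.115 ] err 1.0587520663790735
yback [0.3509 0.1062 0.0916] err 0.03602078918352429
scene [0.2694 0.751  0.76  ]
top [0.4223 0.2257 0.9125]
```

Run:
```python
from h import *
np.set_printoptions(precision=4,suppress=True)
X,e=tri([(465,111),(503,75),(194,82),(318,80),(582,53)],[(535,298),(577,235),(418,147),(418,147),(546,288)]);print(np.c_[X,e])
for k,s,t,z in(("plain",(295,465),(163,269),.052),("yellow",(376,290),(304,267),.1),("red",(433,212),(408,277),.096),("tube",(483,124),(564,269),.072),("block",(486,68),(693,228),.025),("cup",(137,540),(63,183),.046)):
    a=ray("scene",np.array(s)/2.8+[230,135],z);b=ray("top",np.array(t)/3.3+[210,170],z);print(k,a[:2],b[:2])
```

```text
[[ 0.3894 -0.251  -0.0081 13.0021 22.8096]
 [ 0.4119 -0.3439  0.043  17.6752 33.6836]
 [ 0.7672  0.1572  0.2072 42.9722 79.7792]
 [ 0.6532  0.0533  0.1741  1.1941  2.0396]
 [ 0.288  -0.1193  0.282  30.4891 59.9105]]
plain [0.431  0.3937] [0.4299 0.3885]
yellow [0.4328 0.2947] [0.4333 0.2868]
red [0.4293 0.222 ] [0.4287 0.2185]
tube [0.4376 0.1173] [0.4372 0.1131]
block [0.4694 0.0211] [0.4696 0.0147]
cup [0.4859 0.4741] [0.4882 0.464 ]
```

```bash
python3 -m inch '[{"dp":[0,0,-0.1],"turn":[0,0,-35]},{"dp":[0,0,-0.1],"turn":[0,0,-35]},{"dp":[0,0,-0.1],"turn":[0,0,-35]},{"dp":[0,0,-0.1],"turn":[0,0,-35]},{"dp":[0,0,-0.1],"turn":[0,0,-35]}]' 60 30
python3 -m inch '[{"dp":[0.203,-0.034,0],"turn":[0,0,-35]},{"dp":[0.203,-0.034,0],"turn":[0,0,-35]},{"dp":[0.203,-0.034,0],"turn":[0,0,-35]},{"dp":[0.203,-0.034,0],"turn":[0,0,-35]},{"dp":[0.203,-0.034,0],"turn":[0,0,-35]}]'
```

```text
clock: 0.52
ee_pos: [0.1763, -0.6, 0.4063]
tcp_rot: [179.8, 0.1, 51.7]
contact_force: [0.2, 0.0, 0.2]
finger_gap: 0.0657
clock: 0.93
ee_pos: [0.2769, -0.4178, 0.4032]
tcp_rot: [-180.0, -0.1, 86.7]
contact_force: [0.3, 1.6, 0.0]
finger_gap: 0.0652
```

```bash
python3 -m inch '[{"dp":[0.186,0.088,0],"turn":[0,0,-3.6]},{"dp":[0.186,0.088,0],"turn":[0,0,-3.6]},{"dp":[0.186,0.088,0],"turn":[0,0,-3.6]},{"dp":[0.186,0.088,0],"turn":[0,0,-3.6]},{"dp":[0.186,0.088,0],"turn":[0,0,-3.6]}]'
python3 -m inch '[{"dp":[0.2,0.03,0],"turn":[0,0,0]},{"dp":[0.2,0.03,0],"turn":[0,0,0]},{"dp":[0.2,0.03,0],"turn":[0,0,0]},{"dp":[0.2,0.03,0],"turn":[0,0,0]},{"dp":[0.2,0.03,0],"turn":[0,0,0]}]'
python3 -m inch '[{"dp":[0.2,0.023,0],"turn":[0,0,0]},{"dp":[0.2,0.023,0],"turn":[0,0,0]},{"dp":[0.2,0.023,0],"turn":[0,0,0]},{"dp":[0.2,0.023,0],"turn":[0,0,0]},{"dp":[0.2,0.023,0],"turn":[0,0,0]}]'
```

```text
clock: 1.35
ee_pos: [0.3763, -0.2376, 0.4035]
tcp_rot: [180.0, -0.0, 90.0]
contact_force: [1.4, -0.4, 0.4]
finger_gap: 0.0653
clock: 1.77
ee_pos: [0.4056, -0.0373, 0.4036]
tcp_rot: [180.0, -0.0, 90.0]
contact_force: [0.9, -0.2, -0.8]
finger_gap: 0.0652
clock: 2.18
ee_pos: [0.4285, 0.1629, 0.4035]
tcp_rot: [-180.0, -0.0, 90.1]
contact_force: [0.1, -0.8, 0.6]
finger_gap: 0.0656
```

```bash
python3 -m inch '[{"dp":[0.056,0,0.09],"turn":[0,0,0]},{"dp":[0.056,0,0.19],"turn":[0,0,0]},{"dp":[0.056,0,0.19],"turn":[0,0,0]},{"dp":[0.056,0,0.19],"turn":[0,0,0]},{"dp":[0.056,0,0.19],"turn":[0,0,0]}]'
python3 -m inch '[{"dp":[0,0,0],"turn":[0,0,0]},{"dp":[0,0,0],"turn":[0,0,0]},{"dp":[0,0,0],"turn":[0,0,0]}]'
cat > look.py <<'E'
from h import *
import sys
a=manip.capture("scene")[135:345,230:480,::-1];b=manip.capture("top")[170:310,210:450,::-1]
a=cv2.resize(a,(420,353),interpolation=cv2.INTER_CUBIC);b=cv2.resize(b,(600,350),interpolation=cv2.INTER_CUBIC)
a=cv2.resize(manip.capture("scene")[135:345,230:480,::-1],(714,600),interpolation=cv2.INTER_CUBIC)
cv2.imwrite(f"pics/{sys.argv[1]}.png",a if sys.argv[2]=="s" else cv2.resize(b,(792,462)))
E
python3 look.py a1 s
```

```text
clock: 2.6
ee_pos: [0.4275, 0.2166, 0.2101]
tcp_rot: [-179.8, 0.1, 90.0]
contact_force: [-0.1, -0.3, -0.1]
finger_gap: 0.0649
clock: 2.85
ee_pos: [0.4301, 0.2163, 0.216]
tcp_rot: [179.9, -0.0, 90.0]
contact_force: [-0.3, 0.9, 0.5]
finger_gap: 0.0653
```

View pics/a1.png

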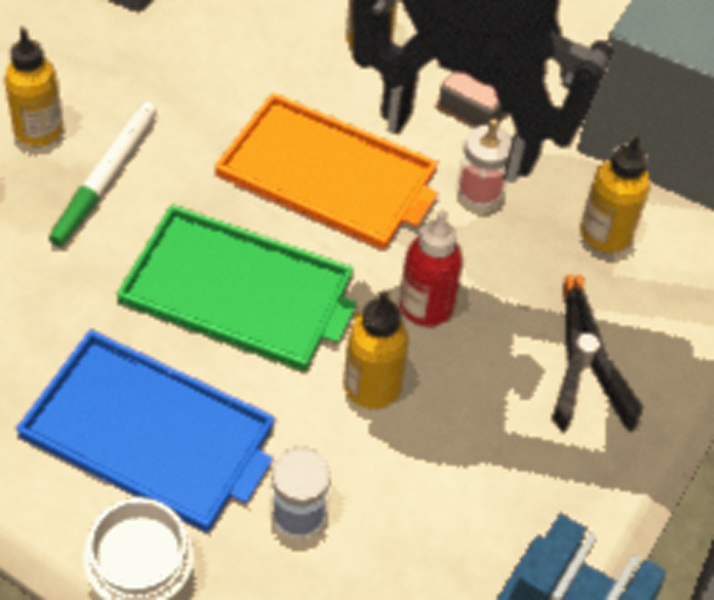

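The gripper hangs above the red bottle. Its fingertips are at crop (398,128) and (520,175), and the nozzle tip is at (439,216). I'll check the camera bias against the known fingertip position.

Run:
```python
from h import *
c=C["scene"]
for dz in (.073,.066):
  p=np.array([[.43+.0327+.003,.2165,.216-dz],[.43-.0327-.003,.2165,.216-dz]])
  q=cv2.projectPoints(p,c["rvec"],c["tvec"],c["camera_matrix"],None)[0][:,0];print((q-[230,135])*714/250)
```

```text
[[397.59617034 134.82333777]
 [511.31334553 181.36716469]]
[[398.66236255 126.6722368 ]
 [513.16253522 173.30347913]]
```

```bash
python3 -m inch '[{"dp":[0.002,0,0.03],"turn":[0,0,0]},{"dp":[0.002,0,0.06],"turn":[0,0,0]},{"dp":[0.002,0,0.09],"turn":[0,0,0]},{"dp":[0.002,0,0.105],"turn":[0,0,0]},{"dp":[0.002,0,0.105],"turn":[0,0,0]}]'
python3 -m inch '[{"dp":[0,0,0],"turn":[0,0,0]},{"dp":[0,0,0],"turn":[0,0,0]},{"dp":[0,0,0],"turn":[0,0,0]},{"dp":[0,0,0],"turn":[0,0,0]},{"dp":[0,0,0],"turn":[0,0,0]}]' 200 30
python3 -m inch '[{"dp":[0,0,0],"turn":[0,0,0]},{"dp":[0,0,0],"turn":[0,0,0]},{"dp":[0,0,0],"turn":[0,0,0]},{"dp":[0,0,-0.01],"turn":[0,0,0]},{"dp":[0,0,-0.02],"turn":[0,0,0]}]'
```

```text
clock: 3.42
ee_pos: [0.4277, 0.2174, 0.1067]
tcp_rot: [-179.7, 0.1, 89.9]
contact_force: [-0.6, 0.0, -0.3]
finger_gap: 0.0656
clock: 3.83
ee_pos: [0.4311, 0.2188, 0.1118]
tcp_rot: [179.7, -0.1, 90.0]
contact_force: [0.5, -0.8, 7.1]
finger_gap: 0.0352
clock: 4.25
ee_pos: [0.4289, 0.2182, 0.1296]
tcp_rot: [-180.0, 0.0, 90.0]
contact_force: [0.2, -0.9, -1.3]
finger_gap: 0.0348
```

```bash
python3 -m inch '[{"dp":[0,0,-0.03],"turn":[0,0,0]},{"dp":[0,0,-0.06],"turn":[0,0,0]},{"dp":[0.02,0.017,-0.08],"turn":[0,0,0]},{"dp":[0.045,0.038,-0.08],"turn":[0,0,0]},{"dp":[0.07,0.06,-0.08],"turn":[0,0,0]}]'
python3 -m inch '[{"dp":[0.025,0.022,0],"turn":[0,0,0]},{"dp":[0.05,0.043,0],"turn":[0,0,0]},{"dp":[0.075,0.065,0],"turn":[0,0,0]},{"dp":[0.099,0.085,0],"turn":[0,0,0]},{"dp":[0.099,0.085,0],"turn":[0,0,0]}]'
python3 -m inch '[{"dp":[0,0,0],"turn":[0,0,0]},{"dp":[0,0,0],"turn":[0,0,0]},{"dp":[0,0,0],"turn":[0,0,0]}]'
python3 look.py a2 s
```

```text
clock: 4.67
ee_pos: [0.4907, 0.2894, 0.2129]
tcp_rot: [179.7, -0.1, 89.9]
contact_force: [-0.2, 0.9, -0.2]
finger_gap: 0.0349
clock: 5.08
ee_pos: [0.5765, 0.3904, 0.2091]
tcp_rot: [179.9, -0.1, 90.1]
contact_force: [-1.5, -1.1, 0.3]
finger_gap: 0.0351
clock: 5.33
ee_pos: [0.5736, 0.3865, 0.2094]
tcp_rot: [-180.0, 0.0, 90.0]
contact_force: [0.3, -0.9, -1.4]
finger_gap: 0.0353
```

View pics/a2.png

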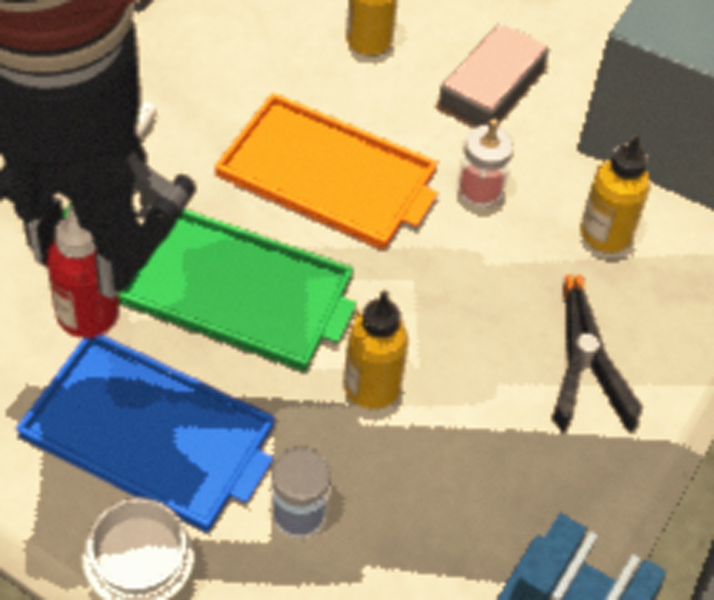

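The red bottle hangs upright over the far end of the blue tray, with its base at (85,330). I'll lower it and release.

```bash
python3 -m inch '[{"dp":[0,0,0.025],"turn":[0,0,0]},{"dp":[0,0,0.05],"turn":[0,0,0]},{"dp":[0,0,0.075],"turn":[0,0,0]},{"dp":[0,0,0.09],"turn":[0,0,0]},{"dp":[0,0,0.095],"turn":[0,0,0]}]'
python3 -m inch '[{"dp":[0,0,0.001],"turn":[0,0,0]},{"dp":[0,0,0.002],"turn":[0,0,0]},{"dp":[0,0,0.002],"turn":[0,0,0]},{"dp":[0,0,0.002],"turn":[0,0,0]}]'
python3 -m inch '[{"dp":[0,0,0],"turn":[0,0,0]},{"dp":[0,0,0],"turn":[0,0,0]},{"dp":[0,0,0],"turn":[0,0,0]},{"dp":[0,0,0],"turn":[0,0,0]}]' 85
python3 -m inch '[{"dp":[0,0,-0.02],"turn":[0,0,0]},{"dp":[0,0,-0.05],"turn":[0,0,0]},{"dp":[0,0,-0.09],"turn":[0,0,0]},{"dp":[0,0,-0.11],"turn":[0,0,0]},{"dp":[0,0,-0.11],"turn":[0,0,0]}]'
```

```text
clock: 5.9
ee_pos: [0.5731, 0.3863, 0.1138]
tcp_rot: [-179.7, 0.1, 90.0]
contact_force: [-10.9, -6.6, 23.7]
finger_gap: 0.0349
clock: 6.23
ee_pos: [0.5743, 0.3871, 0.1138]
tcp_rot: [180.0, -0.0, 90.0]
contact_force: [-2.8, -2.9, 5.6]
finger_gap: 0.0354
clock: 6.57
ee_pos: [0.5742, 0.3871, 0.1118]
tcp_rot: [180.0, -0.0, 90.0]
contact_force: [-0.4, -0.6, -1.1]
finger_gap: 0.0572
clock: 6.98
ee_pos: [0.5769, 0.3887, 0.2299]
tcp_rot: [179.4, -0.3, 90.0]
contact_force: [0.2, 0.5, 1.1]
finger_gap: 0.0567
```

```bash
python3 -m inch '[{"dp":[-0.02,-0.03,0],"turn":[0,0,0]},{"dp":[-0.045,-0.065,0],"turn":[0,0,0]},{"dp":[-0.07,-0.1,0],"turn":[0,0,0]},{"dp":[-0.0985,-0.14,0],"turn":[0,0,0]},{"dp":[-0.0985,-0.14,0],"turn":[0,0,0]}]' 60
python3 -m inch '[{"dp":[0,0,0],"turn":[0,0,0]},{"dp":[0,0,0],"turn":[0,0,0]},{"dp":[0,0,0],"turn":[0,0,0]}]'
python3 look.py a3 s
```

```text
clock: 7.4
ee_pos: [0.4288, 0.2858, 0.2182]
tcp_rot: [-179.6, 0.2, 90.0]
contact_force: [1.4, 0.3, -1.1]
finger_gap: 0.0654
clock: 7.65
ee_pos: [0.4351, 0.2892, 0.2223]
tcp_rot: [179.9, -0.0, 90.0]
contact_force: [-0.2, 0.0, 0.8]
finger_gap: 0.0656
```

View pics/a3.png

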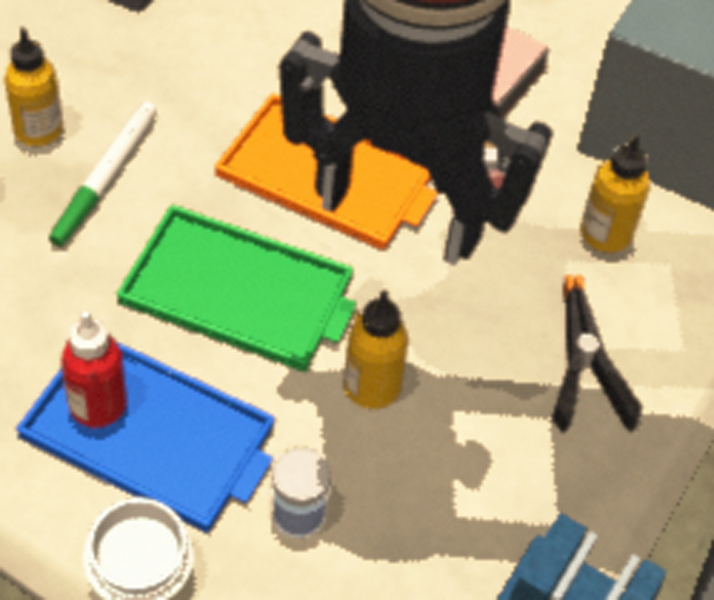

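Red now stands in the blue tray, with its base at (97,415). The gripper is above yellow (376,350). I'll grasp yellow.

```bash
python3 -m inch '[{"dp":[0,0,0.03],"turn":[0,0,0]},{"dp":[0,0,0.06],"turn":[0,0,0]},{"dp":[0,0,0.09],"turn":[0,0,0]},{"dp":[0,0,0.11],"turn":[0,0,0]},{"dp":[0,0,0.11],"turn":[0,0,0]}]'
python3 -m inch '[{"dp":[0,0,0],"turn":[0,0,0]},{"dp":[0,0,0],"turn":[0,0,0]},{"dp":[0,0,0],"turn":[0,0,0]},{"dp":[0,0,0],"turn":[0,0,0]},{"dp":[0,0,0],"turn":[0,0,0]}]' 200 30
python3 -m inch '[{"dp":[0,0,0],"turn":[0,0,0]},{"dp":[0,0,0],"turn":[0,0,0]},{"dp":[0,0,0],"turn":[0,0,0]},{"dp":[0,0,-0.02],"turn":[0,0,0]},{"dp":[0,0,-0.05],"turn":[0,0,0]}]'
python3 -m inch '[{"dp":[0,0,-0.04],"turn":[0,0,0]},{"dp":[0,0,-0.06],"turn":[0,0,0]},{"dp":[0.025,0.018,-0.06],"turn":[0,0,0]},{"dp":[0.05,0.035,-0.06],"turn":[0,0,0]},{"dp":[0.0985,0.069,-0.06],"turn":[0,0,0]}]'
python3 -m inch '[{"dp":[0,0,0],"turn":[0,0,0]},{"dp":[0,0,0],"turn":[0,0,0]},{"dp":[0,0,0],"turn":[0,0,0]},{"dp":[0,0,0],"turn":[0,0,0]}]'
```

```text
clock: 8.22
ee_pos: [0.4317, 0.2876, 0.1066]
tcp_rot: [-179.5, 0.2, 90.0]
contact_force: [-0.8, 0.2, -0.6]
finger_gap: 0.0655
clock: 8.63
ee_pos: [0.4355, 0.2894, 0.114]
tcp_rot: [179.8, -0.1, 90.0]
contact_force: [-0.4, 0.1, 3.9]
finger_gap: 0.0354
clock: 9.05
ee_pos: [0.4317, 0.2875, 0.1589]
tcp_rot: [-179.6, 0.2, 90.0]
contact_force: [-0.1, -0.3, -0.6]
finger_gap: 0.0351
clock: 9.47
ee_pos: [0.4931, 0.3728, 0.2227]
tcp_rot: [180.0, 0.0, 89.9]
contact_force: [-0.6, -0.1, -0.1]
finger_gap: 0.0354
clock: 9.8
ee_pos: [0.4924, 0.372, 0.2218]
tcp_rot: [-180.0, 0.0, 90.0]
contact_force: [0.3, 0.9, -0.3]
finger_gap: 0.0349
```

```bash
python3 -m inch '[{"dp":[0.015,0.011,0.02],"turn":[0,0,0]},{"dp":[0.015,0.011,0.045],"turn":[0,0,0]},{"dp":[0.015,0.011,0.07],"turn":[0,0,0]},{"dp":[0.015,0.011,0.09],"turn":[0,0,0]},{"dp":[0.015,0.011,0.097],"turn":[0,0,0]}]'
python3 -m inch '[{"dp":[0,0,0.003],"turn":[0,0,0]},{"dp":[0,0,0.006],"turn":[0,0,0]},{"dp":[0,0,0.009],"turn":[0,0,0]},{"dp":[0,0,0.009],"turn":[0,0,0]}]'
python3 -m inch '[{"dp":[0,0,0],"turn":[0,0,0]},{"dp":[0,0,0],"turn":[0,0,0]},{"dp":[0,0,0],"turn":[0,0,0]},{"dp":[0,0,0],"turn":[0,0,0]}]' 105
python3 -m inch '[{"dp":[0,0,-0.02],"turn":[0,0,0]},{"dp":[0,0,-0.05],"turn":[0,0,0]},{"dp":[0,0,-0.09],"turn":[0,0,0]},{"dp":[0,0,-0.11],"turn":[0,0,0]},{"dp":[0,0,-0.11],"turn":[0,0,0]}]'
```

```text
clock: 10.22
ee_pos: [0.5018, 0.3858, 0.1216]
tcp_rot: [-179.7, 0.2, 89.9]
contact_force: [-0.7, -0.9, -0.1]
finger_gap: 0.0351
clock: 10.55
ee_pos: [0.5046, 0.388, 0.1171]
tcp_rot: [179.9, -0.1, 90.0]
contact_force: [-0.3, -0.2, -1.1]
finger_gap: 0.0353
clock: 10.88
ee_pos: [0.5044, 0.3881, 0.1166]
tcp_rot: [179.9, -0.0, 90.0]
contact_force: [-0.3, -0.9, 0.7]
finger_gap: 0.0502
clock: 11.3
ee_pos: [0.5068, 0.3895, 0.2338]
tcp_rot: [179.4, -0.4, 90.0]
contact_force: [0.6, 0.3, 1.3]
finger_gap: 0.0496
```

```bash
python3 -m inch '[{"dp":[-0.03,-0.01,0],"turn":[0,0,0]},{"dp":[-0.07,-0.02,0],"turn":[0,0,0]},{"dp":[-0.11,-0.03,0],"turn":[0,0,0]},{"dp":[-0.15,-0.036,0],"turn":[0,0,0]},{"dp":[-0.19,-0.045,0],"turn":[0,0,0]}]' 60
python3 -m inch '[{"dp":[-0.03,-0.01,0],"turn":[0,0,0]},{"dp":[-0.06,-0.02,0],"turn":[0,0,0]},{"dp":[-0.083,-0.021,0],"turn":[0,0,0]},{"dp":[-0.083,-0.021,0],"turn":[0,0,0]},{"dp":[-0.083,-0.021,0],"turn":[0,0,0]}]'
python3 -m inch '[{"dp":[0,0,0],"turn":[0,0,0]},{"dp":[0,0,0],"turn":[0,0,0]},{"dp":[0,0,0],"turn":[0,0,0]}]'
python3 look.py a4 s
```

```text
clock: 11.72
ee_pos: [0.4581, 0.1963, 0.225]
tcp_rot: [-180.0, 0.0, 90.0]
contact_force: [1.3, -0.9, 1.4]
finger_gap: 0.0652
clock: 12.13
ee_pos: [0.4377, 0.114, 0.2254]
tcp_rot: [-180.0, -0.0, 89.8]
contact_force: [-0.4, 1.1, 0.7]
finger_gap: 0.0657
clock: 12.38
ee_pos: [0.4381, 0.1157, 0.2257]
tcp_rot: [-180.0, -0.0, 90.1]
contact_force: [-1.0, 0.4, 0.7]
finger_gap: 0.0649
```

View pics/a4.png

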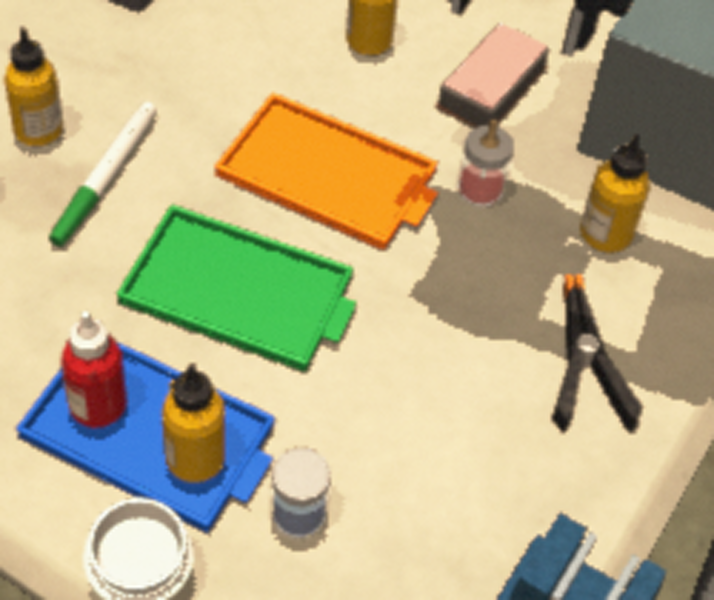

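Both bottles stand in the blue tray (red base at (97,415), yellow base at (195,470)). The gripper is above the tube jar (487,165). I'll grasp it.

```bash
python3 -m inch '[{"dp":[0,0,0.035],"turn":[0,0,0]},{"dp":[0,0,0.07],"turn":[0,0,0]},{"dp":[0,0,0.1],"turn":[0,0,0]},{"dp":[0,0,0.125],"turn":[0,0,0]},{"dp":[0,0,0.138],"turn":[0,0,0]}]'
python3 -m inch '[{"dp":[0,0,0],"turn":[0,0,0]},{"dp":[0,0,0],"turn":[0,0,0]},{"dp":[0,0,0],"turn":[0,0,0]},{"dp":[0,0,0],"turn":[0,0,0]},{"dp":[0,0,0],"turn":[0,0,0]}]' 200 30
python3 -m inch '[{"dp":[0,0,0],"turn":[0,0,0]},{"dp":[0,0,0],"turn":[0,0,0]},{"dp":[0,0,0],"turn":[0,0,0]},{"dp":[0,0,-0.02],"turn":[0,0,0]},{"dp":[0,0,-0.05],"turn":[0,0,0]}]'
python3 -m inch '[{"dp":[0,0,-0.03],"turn":[0,0,0]},{"dp":[0,0,-0.06],"turn":[0,0,0]},{"dp":[0.025,0.022,-0.06],"turn":[0,0,0]},{"dp":[0.05,0.045,-0.06],"turn":[0,0,0]},{"dp":[0.078,0.07,-0.06],"turn":[0,0,0]}]'
python3 -m inch '[{"dp":[0.028,0.025,0],"turn":[0,0,0]},{"dp":[0.055,0.05,0],"turn":[0,0,0]},{"dp":[0.079,0.071,0],"turn":[0,0,0]},{"dp":[0.079,0.071,0],"turn":[0,0,0]},{"dp":[0.079,0.071,0],"turn":[0,0,0]}]'
```

```text
clock: 12.95
ee_pos: [0.4358, 0.115, 0.0842]
tcp_rot: [-179.7, 0.0, 90.0]
contact_force: [0.6, -0.1, 0.4]
finger_gap: 0.0652
clock: 13.37
ee_pos: [0.439, 0.115, 0.0894]
tcp_rot: [179.8, -0.0, 90.0]
contact_force: [1.2, 0.0, -1.0]
finger_gap: 0.0322
clock: 13.78
ee_pos: [0.4353, 0.1145, 0.1351]
tcp_rot: [-179.5, 0.0, 90.0]
contact_force: [1.6, 0.4, -0.6]
finger_gap: 0.0325
clock: 14.2
ee_pos: [0.509, 0.1935, 0.1994]
tcp_rot: [179.8, -0.0, 89.9]
contact_force: [-0.2, -0.4, -0.9]
finger_gap: 0.0326
clock: 14.62
ee_pos: [0.5794, 0.2727, 0.1969]
tcp_rot: [-179.9, 0.0, 90.1]
contact_force: [-0.8, -0.3, -0.5]
finger_gap: 0.0325
```

```bash
python3 -m inch '[{"dp":[0,0,0.02],"turn":[0,0,0]},{"dp":[0,0,0.045],"turn":[0,0,0]},{"dp":[0,0,0.07],"turn":[0,0,0]},{"dp":[0,0,0.09],"turn":[0,0,0]},{"dp":[0,0,0.098],"turn":[0,0,0]}]'
python3 -m inch '[{"dp":[0,0,0.003],"turn":[0,0,0]},{"dp":[0,0,0.006],"turn":[0,0,0]},{"dp":[0,0,0.008],"turn":[0,0,0]},{"dp":[0,0,0.008],"turn":[0,0,0]}]'
python3 -m inch '[{"dp":[0,0,0],"turn":[0,0,0]},{"dp":[0,0,0],"turn":[0,0,0]},{"dp":[0,0,0],"turn":[0,0,0]},{"dp":[0,0,0],"turn":[0,0,0]}]' 95
python3 -m inch '[{"dp":[0,0,-0.02],"turn":[0,0,0]},{"dp":[0,0,-0.05],"turn":[0,0,0]},{"dp":[0,0,-0.09],"turn":[0,0,0]},{"dp":[0,0,-0.12],"turn":[0,0,0]},{"dp":[0,0,-0.12],"turn":[0,0,0]}]'
```

```text
clock: 15.03
ee_pos: [0.5762, 0.27, 0.096]
tcp_rot: [-179.6, 0.1, 89.9]
contact_force: [-0.1, -0.4, -0.8]
finger_gap: 0.0328
clock: 15.37
ee_pos: [0.5798, 0.2719, 0.0932]
tcp_rot: [179.9, -0.0, 90.0]
contact_force: [-0.0, -0.3, 0.2]
finger_gap: 0.0328
clock: 15.7
ee_pos: [0.5794, 0.272, 0.0926]
tcp_rot: [179.9, -0.0, 90.0]
contact_force: [-1.6, 0.5, -0.4]
finger_gap: 0.0535
clock: 16.12
ee_pos: [0.5827, 0.2731, 0.2215]
tcp_rot: [179.2, -0.3, 90.0]
contact_force: [1.1, -0.3, 2.1]
finger_gap: 0.0533
```

```bash
python3 -m inch '[{"dp":[0.02,-0.03,0],"turn":[0,0,0]},{"dp":[0.045,-0.06,0],"turn":[0,0,0]},{"dp":[0.07,-0.09,0],"turn":[0,0,0]},{"dp":[0.095,-0.12,0],"turn":[0,0,0]},{"dp":[0.118,-0.149,0],"turn":[0,0,0]}]' 97
python3 -m inch '[{"dp":[0,0,0],"turn":[0,0,0]},{"dp":[0,0,0],"turn":[0,0,0]},{"dp":[0,0,0],"turn":[0,0,0]},{"dp":[0,0,0],"turn":[0,0,0]}]'
python3 look.py a5 t
```

```text
clock: 16.53
ee_pos: [0.4286, 0.3908, 0.212]
tcp_rot: [180.0, -0.0, 90.0]
contact_force: [-0.2, 1.4, 0.6]
finger_gap: 0.0529
clock: 16.87
ee_pos: [0.431, 0.3893, 0.212]
tcp_rot: [180.0, 0.0, 89.9]
contact_force: [0.1, 0.1, -0.3]
finger_gap: 0.0528
```

View pics/a5.png

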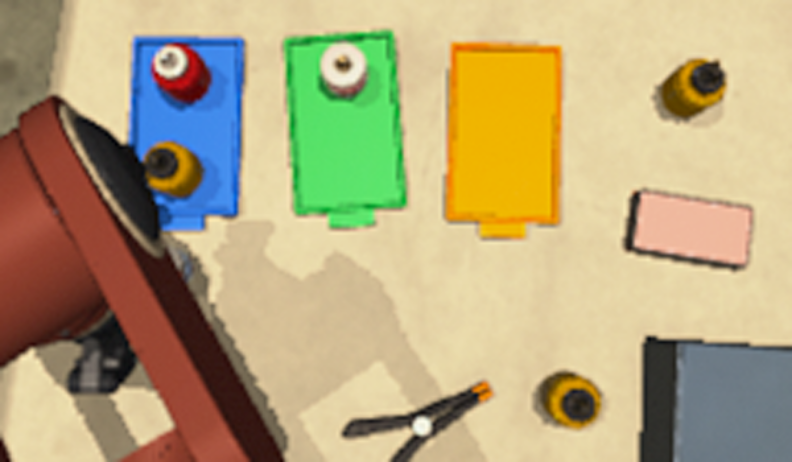

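The top view shows red (180,75) and yellow (172,168) in the blue tray and the tube jar (345,70) in the green one, all clear of the walls. I'll grasp the plain jar next.

```bash
python3 -m inch '[{"dp":[0,0,0.03],"turn":[0,0,0]},{"dp":[0,0,0.06],"turn":[0,0,0]},{"dp":[0,0,0.09],"turn":[0,0,0]},{"dp":[0,0,0.11],"turn":[0,0,0]},{"dp":[0,0,0.125],"turn":[0,0,0]}]'
python3 -m inch '[{"dp":[0,0,0],"turn":[0,0,0]},{"dp":[0,0,0],"turn":[0,0,0]},{"dp":[0,0,0],"turn":[0,0,0]},{"dp":[0,0,0],"turn":[0,0,0]},{"dp":[0,0,0],"turn":[0,0,0]}]' 200 30
python3 -m inch '[{"dp":[0,0,0],"turn":[0,0,0]},{"dp":[0,0,0],"turn":[0,0,0]},{"dp":[0,0,0],"turn":[0,0,0]},{"dp":[0,0,-0.02],"turn":[0,0,0]},{"dp":[0,0,-0.05],"turn":[0,0,0]}]'
python3 -m inch '[{"dp":[0,0,-0.03],"turn":[0,0,0]},{"dp":[0,0,-0.06],"turn":[0,0,0]},{"dp":[-0.03,0.019,-0.06],"turn":[0,0,0]},{"dp":[-0.06,0.038,-0.06],"turn":[0,0,0]},{"dp":[-0.09,0.057,-0.06],"turn":[0,0,0]}]'
python3 -m inch '[{"dp":[-0.025,0.016,0],"turn":[0,0,0]},{"dp":[-0.034,0.021,0],"turn":[0,0,0]},{"dp":[-0.034,0.021,0],"turn":[0,0,0]},{"dp":[-0.034,0.021,0],"turn":[0,0,0]}]'
```

```text
clock: 17.43
ee_pos: [0.4302, 0.3889, 0.0849]
tcp_rot: [-179.9, 0.1, 89.9]
contact_force: [0.1, 0.5, 0.2]
finger_gap: 0.0528
clock: 17.85
ee_pos: [0.4309, 0.3902, 0.0883]
tcp_rot: [179.9, -0.1, 90.0]
contact_force: [-0.6, -0.7, -0.6]
finger_gap: 0.0328
clock: 18.27
ee_pos: [0.4279, 0.3883, 0.1336]
tcp_rot: [-179.6, 0.3, 90.0]
contact_force: [0.3, 0.4, -0.9]
finger_gap: 0.033
clock: 18.68
ee_pos: [0.4877, 0.2994, 0.1983]
tcp_rot: [179.9, -0.1, 90.1]
contact_force: [-0.3, 0.2, -1.5]
finger_gap: 0.0327
clock: 19.02
ee_pos: [0.5079, 0.2659, 0.1968]
tcp_rot: [-180.0, -0.0, 89.9]
contact_force: [-0.9, 1.4, -0.8]
finger_gap: 0.0326
```

```bash
python3 -m inch '[{"dp":[0,0,0.02],"turn":[0,0,0]},{"dp":[0,0,0.045],"turn":[0,0,0]},{"dp":[0,0,0.07],"turn":[0,0,0]},{"dp":[0,0,0.09],"turn":[0,0,0]},{"dp":[0,0,0.098],"turn":[0,0,0]}]'
python3 -m inch '[{"dp":[0,0,0.003],"turn":[0,0,0]},{"dp":[0,0,0.006],"turn":[0,0,0]},{"dp":[0,0,0.008],"turn":[0,0,0]},{"dp":[0,0,0.008],"turn":[0,0,0]}]'
python3 -m inch '[{"dp":[0,0,0],"turn":[0,0,0]},{"dp":[0,0,0],"turn":[0,0,0]},{"dp":[0,0,0],"turn":[0,0,0]},{"dp":[0,0,0],"turn":[0,0,0]}]' 105
python3 -m inch '[{"dp":[0,0,-0.02],"turn":[0,0,0]},{"dp":[0,0,-0.05],"turn":[0,0,0]},{"dp":[0,0,-0.09],"turn":[0,0,0]},{"dp":[0,0,-0.13],"turn":[0,0,0]},{"dp":[0,0,-0.13],"turn":[0,0,0]}]'
```

```text
clock: 19.43
ee_pos: [0.505, 0.2666, 0.0952]
tcp_rot: [-179.7, 0.1, 90.1]
contact_force: [-0.2, -0.4, -0.8]
finger_gap: 0.0327
clock: 19.77
ee_pos: [0.5087, 0.2664, 0.092]
tcp_rot: [179.9, -0.0, 90.0]
contact_force: [-0.5, -0.3, -1.1]
finger_gap: 0.0326
clock: 20.1
ee_pos: [0.5085, 0.2659, 0.0916]
tcp_rot: [179.9, -0.0, 90.0]
contact_force: [-0.5, -0.1, -0.6]
finger_gap: 0.0501
clock: 20.52
ee_pos: [0.5122, 0.2673, 0.2315]
tcp_rot: [179.1, -0.3, 90.0]
contact_force: [1.5, -0.2, 2.4]
finger_gap: 0.0505
```

```bash
python3 -m inch '[{"dp":[-0.03,0,0],"turn":[0,0,0]},{"dp":[-0.07,-0.01,0],"turn":[0,0,0]},{"dp":[-0.11,-0.02,0],"turn":[0,0,0]},{"dp":[-0.15,-0.03,0],"turn":[0,0,0]},{"dp":[-0.19,-0.03,0],"turn":[0,0,0]}]' 45
python3 -m inch '[{"dp":[-0.03,-0.008,0],"turn":[0,0,4]},{"dp":[-0.06,-0.008,0],"turn":[0,0,7.5]},{"dp":[-0.06,-0.008,0],"turn":[0,0,7.5]},{"dp":[-0.06,-0.008,0],"turn":[0,0,7.5]},{"dp":[-0.06,-0.008,0],"turn":[0,0,7.5]}]'
python3 -m inch '[{"dp":[0,0,0.03],"turn":[0,0,0]},{"dp":[0,0,0.06],"turn":[0,0,0]},{"dp":[0,0,0.08],"turn":[0,0,0]},{"dp":[0,0,0.08],"turn":[0,0,0]},{"dp":[0,0,0.08],"turn":[0,0,0]}]'
python3 look.py a6 s
```

```text
clock: 20.93
ee_pos: [0.4764, 0.0746, 0.2207]
tcp_rot: [-180.0, -0.0, 90.0]
contact_force: [1.2, 0.1, -0.1]
finger_gap: 0.0701
clock: 21.35
ee_pos: [0.4701, 0.0161, 0.221]
tcp_rot: [180.0, -0.0, 82.5]
contact_force: [0.4, -0.2, -0.8]
finger_gap: 0.0706
clock: 21.77
ee_pos: [0.4693, 0.0171, 0.1399]
tcp_rot: [-179.8, -0.0, 82.6]
contact_force: [0.4, -0.1, 0.4]
finger_gap: 0.07
```

View pics/a6.png

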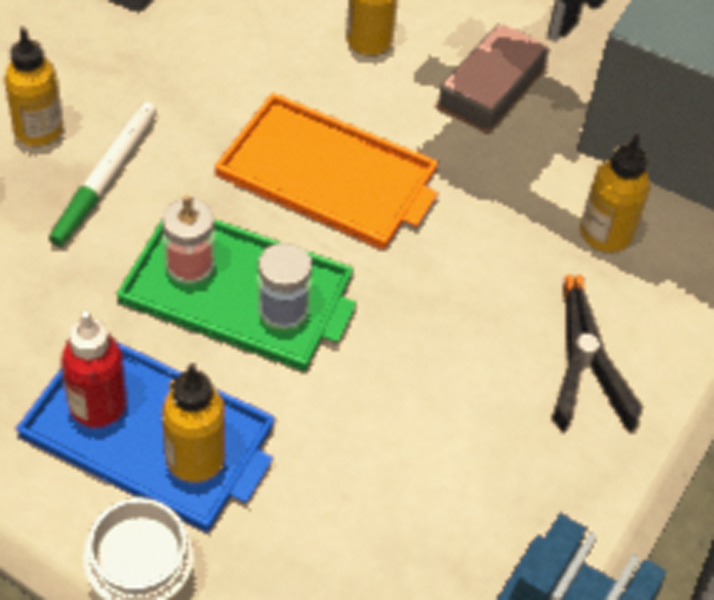

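Four items are placed: both jars stand in the green tray at (188,265) and (284,305). The gripper is over the block (493,80). I'll grasp it.

```bash
python3 -m inch '[{"dp":[0,0,0.025],"turn":[0,0,0]},{"dp":[0,0,0.045],"turn":[0,0,0]},{"dp":[0,0,0.058],"turn":[0,0,0]},{"dp":[0,0,0.062],"turn":[0,0,0]},{"dp":[0,0,0.062],"turn":[0,0,0]}]'
python3 -m inch '[{"dp":[0,0,0],"turn":[0,0,0]},{"dp":[0,0,0],"turn":[0,0,0]},{"dp":[0,0,0],"turn":[0,0,0]},{"dp":[0,0,0],"turn":[0,0,0]},{"dp":[0,0,0],"turn":[0,0,0]}]' 180 30
python3 -m inch '[{"dp":[0,0,0],"turn":[0,0,0]},{"dp":[0,0,0],"turn":[0,0,0]},{"dp":[0,0,0],"turn":[0,0,0]},{"dp":[0,0,-0.02],"turn":[0,0,0]},{"dp":[0,0,-0.05],"turn":[0,0,0]}]'
python3 -m inch '[{"dp":[0,0,-0.03],"turn":[0,0,0]},{"dp":[0,0,-0.06],"turn":[0,0,0]},{"dp":[0,0,-0.08],"turn":[0,0,0]},{"dp":[0,0,-0.08],"turn":[0,0,0]},{"dp":[0,0,-0.08],"turn":[0,0,0]}]'
```

```text
clock: 22.33
ee_pos: [0.4702, 0.0159, 0.0792]
tcp_rot: [-180.0, -0.0, 82.5]
contact_force: [0.6, -0.9, 0.2]
finger_gap: 0.0702
clock: 22.75
ee_pos: [0.4715, 0.0157, 0.0809]
tcp_rot: [179.8, -0.0, 82.5]
contact_force: [-0.3, -0.5, 7.4]
finger_gap: 0.0443
clock: 23.17
ee_pos: [0.4675, 0.0161, 0.1266]
tcp_rot: [-179.6, 0.0, 82.5]
contact_force: [0.3, -1.1, -0.4]
finger_gap: 0.0442
clock: 23.58
ee_pos: [0.4707, 0.0157, 0.2105]
tcp_rot: [179.8, -0.0, 82.5]
contact_force: [-0.3, 0.5, -0.3]
finger_gap: 0.0444
```

```bash
python3 -m inch '[{"dp":[0.03,0.01,0],"turn":[0,0,7]},{"dp":[0.06,0.02,0],"turn":[0,0,14]},{"dp":[0.09,0.032,0],"turn":[0,0,21]},{"dp":[0.12,0.042,0],"turn":[0,0,28]},{"dp":[0.143,0.051,0],"turn":[0,0,35]}]'
python3 -m inch '[{"dp":[0,0,0],"turn":[0,0,7]},{"dp":[0,0,0],"turn":[0,0,14]},{"dp":[0,0,0],"turn":[0,0,21]},{"dp":[0,0,0],"turn":[0,0,28]},{"dp":[0,0,0],"turn":[0,0,35]}]'
python3 -m inch '[{"dp":[0,0,0.02],"turn":[0,0,7]},{"dp":[0,0,0.04],"turn":[0,0,12.5]},{"dp":[0,0,0.06],"turn":[0,0,12.5]},{"dp":[0,0,0.07],"turn":[0,0,12.5]},{"dp":[0,0,0.07],"turn":[0,0,12.5]}]'
python3 -m inch '[{"dp":[0,0,0],"turn":[0,0,0]},{"dp":[0,0,0],"turn":[0,0,0]},{"dp":[0,0,0],"turn":[0,0,0]}]'
python3 look.py a7 s
```

```text
clock: 24.0
ee_pos: [0.5387, 0.1527, 0.2064]
tcp_rot: [-179.8, 0.2, 47.2]
contact_force: [0.3, -0.2, 1.2]
finger_gap: 0.0443
clock: 24.42
ee_pos: [0.538, 0.1509, 0.2061]
tcp_rot: [-180.0, 0.3, 12.1]
contact_force: [-0.2, -0.1, 0.2]
finger_gap: 0.0442
clock: 24.83
ee_pos: [0.5362, 0.1505, 0.1339]
tcp_rot: [179.9, 0.5, -0.0]
contact_force: [-0.5, -0.5, -0.6]
finger_gap: 0.0442
clock: 25.08
ee_pos: [0.5401, 0.151, 0.1404]
tcp_rot: [-180.0, -0.1, -0.0]
contact_force: [0.9, 0.3, -0.8]
finger_gap: 0.0441
```

View pics/a7.png

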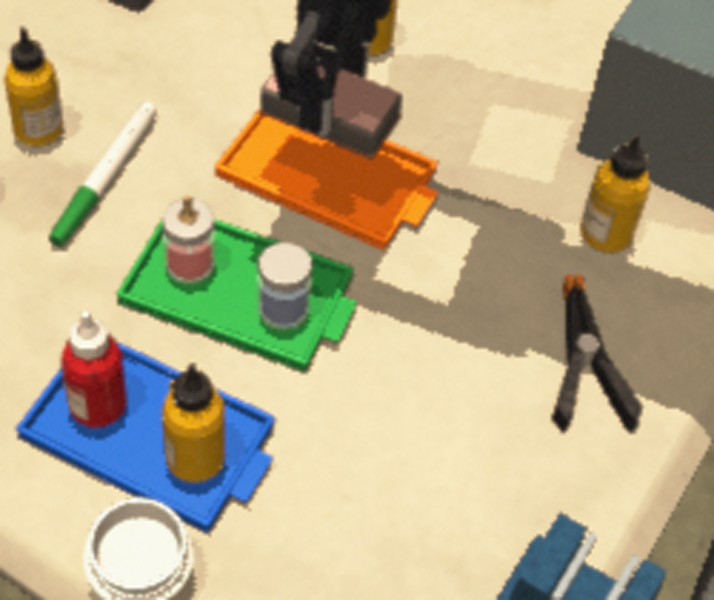

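The block is held flat and aligned over the orange tray, at (330,110). I'll lower it and release.

```bash
python3 -m inch '[{"dp":[0,0,0.015],"turn":[0,0,0]},{"dp":[0,0,0.03],"turn":[0,0,0]},{"dp":[0,0,0.042],"turn":[0,0,0]},{"dp":[0,0,0.049],"turn":[0,0,0]},{"dp":[0,0,0.049],"turn":[0,0,0]}]'
python3 -m inch '[{"dp":[0,0,0.003],"turn":[0,0,0]},{"dp":[0,0,0.005],"turn":[0,0,0]},{"dp":[0,0,0.007],"turn":[0,0,0]},{"dp":[0,0,0.007],"turn":[0,0,0]}]'
python3 -m inch '[{"dp":[0,0,0],"turn":[0,0,0]},{"dp":[0,0,0],"turn":[0,0,0]},{"dp":[0,0,0],"turn":[0,0,0]},{"dp":[0,0,0],"turn":[0,0,0]}]' 75
python3 -m inch '[{"dp":[0,0,-0.02],"turn":[0,0,0]},{"dp":[0,0,-0.05],"turn":[0,0,0]},{"dp":[0,0,-0.09],"turn":[0,0,0]},{"dp":[0,0,-0.13],"turn":[0,0,0]},{"dp":[0,0,-0.17],"turn":[0,0,0]}]'
python3 -m inch '[{"dp":[-0.03,0.04,-0.02],"turn":[0,0,0]},{"dp":[-0.06,0.06,-0.04],"turn":[0,0,0]},{"dp":[-0.09,0.09,-0.06],"turn":[0,0,0]},{"dp":[-0.11,0.11,-0.1],"turn":[0,0,0]},{"dp":[-0.11,0.14,-0.1],"turn":[0,0,0]}]'
python3 -m inch '[{"dp":[0,0.04,0],"turn":[0,0,0]},{"dp":[0,0.08,0],"turn":[0,0,0]},{"dp":[0,0.12,0],"turn":[0,0,0]},{"dp":[0,0.12,0],"turn":[0,0,0]},{"dp":[0,0.12,0],"turn":[0,0,0]}]'
python3 look.py a8 s;python3 look.py a9 t
```

```text
clock: 25.65
ee_pos: [0.5381, 0.1507, 0.088]
tcp_rot: [180.0, 0.2, -0.0]
contact_force: [-0.4, 0.9, 0.5]
finger_gap: 0.0442
clock: 25.98
ee_pos: [0.54, 0.151, 0.0839]
tcp_rot: [-180.0, -0.1, -0.0]
contact_force: [-0.9, 0.1, 2.4]
finger_gap: 0.0446
clock: 26.32
ee_pos: [0.5392, 0.1509, 0.0829]
tcp_rot: [-180.0, -0.0, -0.0]
contact_force: [-0.0, 0.1, 0.5]
finger_gap: 0.0604
clock: 26.73
ee_pos: [0.5387, 0.1509, 0.2543]
tcp_rot: [180.0, 0.0, -0.0]
contact_force: [1.6, 0.3, -0.9]
finger_gap: 0.0599
clock: 27.15
ee_pos: [0.4285, 0.0145, 0.3549]
tcp_rot: [-180.0, -0.3, 0.2]
contact_force: [1.3, 0.1, 0.5]
finger_gap: 0.0604
clock: 27.57
ee_pos: [0.4295, -0.1078, 0.3515]
tcp_rot: [-180.0, 0.0, -0.3]
contact_force: [0.2, 0.3, 0.4]
finger_gap: 0.0607
```

View pics/a8.png

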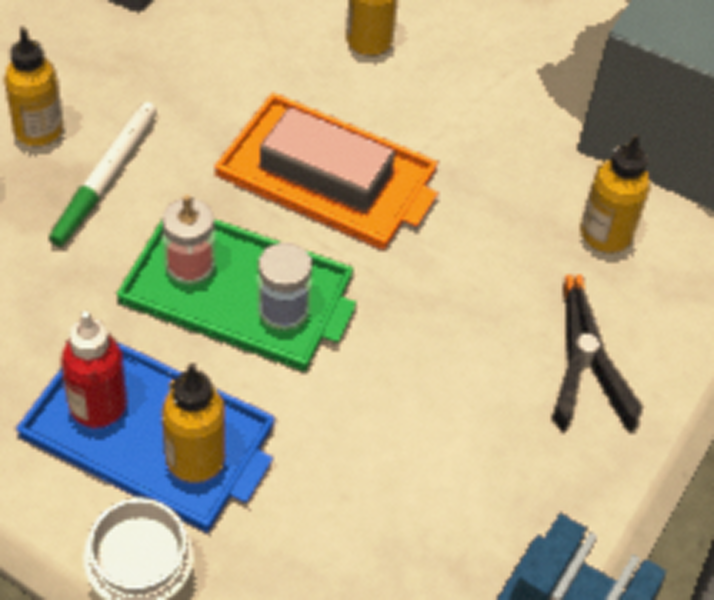

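View pics/a9.png

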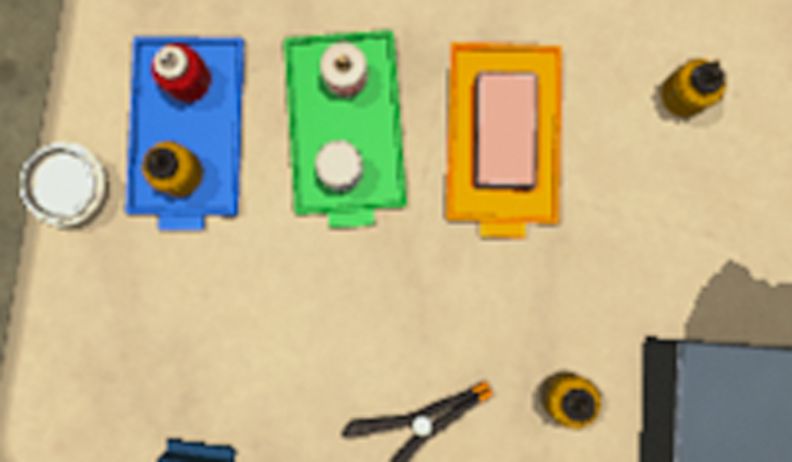

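All five items sit inside their tray walls: red (185,80), yellow (175,168), jars (345,70) and (338,165), block (506,130). The cup (63,183) and marker are unmoved, and the robot is clear, so I'm handing in.

```bash
python3 -c "
from plant import manip
manip.sign_off()"
```

```text
the job is handed in; nothing more can be done
```

The paint bench is sorted and handed in at about 27.7 s of the 128 s allowed. I placed the red bottle, then the yellow (the leftmost of the look-alikes), in the blue tray. The tube jar and the plain jar followed in the green tray, and the sanding block went flat in the orange tray.

- **Final checks:** the last scene and top pictures show both bottles and both jars upright and the block flat, each inside its tray's walls. The cup and marker sit at the same pixels as at the start, and the gripper is empty and clear.
- **Measurement bias:** triangulated heights read about 3–10 mm low against the text. I worked from the stated heights and checked one close look against the fingertips, which agreed to about 3 mm.
- **Hardest contact:** setting the red bottle down pressed the tray with about 24 N at the wrist; I set the others down more slowly, with only a few newtons.

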